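# Push two spice tin flaps shut

### The arm

A 6-joint arm with a two-finger parallel gripper is mounted at the origin on the work surface. World frame = base frame: x ahead of the robot, y to its left, z up, the work surface at z = 0. Lengths are in m, angles in degrees, forces in N, time in s.
With the tool pointing down it reaches from about 0.2 to 0.875 m from the base axis. Payload 3.4 kg.
Tool frame: the origin (TCP) lies between the finger pads; the fingertips stand ahead of it and the grasp point (between the pads) lies 8 mm behind it (env.tip_extent is the z of the fingertips in the tool frame, in m); z points along the fingers, y is the line along which they close (so a half turn about z gives the same grasp; the last joint's range is limited). The gripper opens to 94 mm and grips with 3 to 60 N. Pads are 16 mm wide; open, the fingers measure 119 mm over their backs; the gripper's body (75 mm by 177 mm) begins 78 mm behind the grasp point.
Start: joints at [-79.87, 15.808, 86.224, -0, 77.962, -6.933], TCP at [0.169, -0.55, 0.216] pointing down, gripper open.
Joint ranges: [-165.64, 165.64], [-43.16, 119.46], [12.63, 154.43], [-67.54, 247.53], [6.08, 155.33], [-154.97, 154.97]. Speed limits (degrees/s): [147.25, 147.25, 180, 180, 180, 180].

### API

Orientations are given as a 3x3 rotation matrix whose columns are the frame's x, y, z axes.
In Python, from plant import env, imaging gives the robot as it stands.
- The arm moves only by the shell command python3 -m inch 'ROWS' [FORCE]. ROWS is JSON, a list of rows, each a list of 3 entries, a list of its own where there are three numbers: the shift along the tool's x, y, z in mm, then the turn, a rotation vector about the tool's x, y, z in degrees, then the opening, from 0 (shut) to 1 (fully open). In form: [[[dx, dy, dz], [wx, wy, wz], fingers], ...]. A call has 1 to 20 rows; each row shifts and turns the commanded pose from where the row before left it, along the tool's axes as they then stand; what a row does not reach is not made up. A row lasts 1/10 s, in which the tool goes at most 50 mm and 8.59 degrees, less where a joint would pass 70% of its speed; a pose out of reach is approached as far as the arm can. A call is refused whole if a number of a shift passes 50 or a number of a turn 8.59, either way. A call with a gripper value outside its range is refused whole. The fingers move at their own pace and stop on an object; FORCE is the grip in N (left out, the last holds). Time passes only in rows, so rows that do not move let the fingers close. It gives the time, the measured TCP pose, the force, the opening and the grip force at its end, in the units of the state.
- env.get_obs(): the state, without advancing time (a new reading comes with each control period).
- imaging.grab_frame(name): name is "scene" or "top" or "wrist"; returns a dict with "image" (420x560x3 uint8, blue, green, red), "camera_matrix" (3x3 intrinsics, pixels), "k1" (the pictures are not rectified: a ray, as slopes to the right and down, at radius r is drawn at 1 + k1 r^2 times it, then the intrinsics apply), "origin" and "attitude" of the camera in the world. Camera axes: x right, y up, looking along -z (the intrinsics and any distortion apply to the point x, -y, -z); pixel columns grow to the right and rows downward; lengths in m; the calibration is good to about 2 mm. A picture is of the moment at which its call begins. There is no depth.
- env.close_job(): hands the job in; it is judged then, once.
Trained networks look in the newest picture that a camera, given by its name, has taken for a name from the list of things; names that differ only in an ending like _2 or _b are one class to them, and where a whole thing is asked for, a point or a joint stands for the part that bears it (a point fixed in the world has none). Each returns a list of dicts, best first, with "score" (0 to 1); they miss things now and then, are a little off and sometimes report something else, mostly with a low value. They report only what shows in the picture. A call takes as long as a camera call. They do not tell look-alikes from the thing itself.
- imaging.spot_in(camera, name): "bbox" ([left, top, right, bottom] in pixels, round what is visible of it).
- imaging.silhouettes(camera, name): "pixels" (420x560 bool, what is visible of it) and "bbox" ([left, top, right, bottom] in pixels, round what is visible of it).
The state is a dict: "t": time; "q": joint angles; "dq": joint speeds; "effort": joint torques, N m; "position": TCP position; "orientation": TCP orientation; "ft_force": force on the tool from outside, world axes, zero at the start; "torque": the same for the moment, N m; "finger_gap": finger opening in m; "grip_force": force on a finger pad.
Only numpy, scipy, OpenCV 4.12 (cv2) and the standard library are available. Lean on these libraries where they do the work, as an engineer would, in place of code of your own. Each camera call takes 0.05 s, during which the arm holds its last target. There are 200 camera calls.

### The job

The red and the green spice tins are finished with: push the open flap lid of each one over and press it down until it is fully shut. The yellow tin is still in use, so leave its flap open just as it is. Pick nothing up: all the tins stay standing where they are, and the bowl, jug and scraper are left alone.

Things in the scene. Friction and masses are not known exactly. Their poses are not given: they have to be found in the camera images.
- red_tin: red spice tin, loose, upright, about 0.25 kg, 60 (x) x 70 (y) x 75 mm high without its flap; origin at the centre of the underside, z up. The flap is hinged along the tin's own +x top edge (hinge line parallel to its y, at x = 30 mm, z = 77.5 mm) and shuts towards its -x side.
- red_flap (a joint): angle of the red tin's flap lid, rad: 0 flat shut, 1.57 upright, 2.1 open to its stop. Flap 5 mm thick, 66 mm wide, reaching 60 mm from the hinge (plus a 5 mm tab); shut, its upper face is 80 mm above the counter. Stiff hinge (about 0.015 N m): it stays at any angle where it is left and needs about 0.3 N at its edge to turn.
- red_edge (a point): middle of the free edge of the red flap, 60 mm from its hinge line, half-way through its thickness
- green_tin: green spice tin, loose, upright, about 0.25 kg, 60 (x) x 70 (y) x 75 mm high without its flap; origin at the centre of the underside, z up. The flap is hinged along the tin's own +x top edge (hinge line parallel to its y, at x = 30 mm, z = 77.5 mm) and shuts towards its -x side.
- green_flap (a joint): angle of the green tin's flap lid, rad: 0 flat shut, 1.57 upright, 2.1 open to its stop. Flap 5 mm thick, 66 mm wide, reaching 60 mm from the hinge (plus a 5 mm tab); shut, its upper face is 80 mm above the counter. Stiff hinge (about 0.015 N m): it stays at any angle where it is left and needs about 0.3 N at its edge to turn.
- green_edge (a point): middle of the free edge of the green flap, 60 mm from its hinge line, half-way through its thickness
- yellow_tin: yellow spice tin, loose, upright, about 0.25 kg, 60 (x) x 70 (y) x 75 mm high without its flap; origin at the centre of the underside, z up. The flap is hinged along the tin's own +x top edge (hinge line parallel to its y, at x = 30 mm, z = 77.5 mm) and shuts towards its -x side.
- yellow_flap (a joint): angle of the yellow tin's flap lid, rad: 0 flat shut, 1.57 upright, 2.1 open to its stop. Flap 5 mm thick, 66 mm wide, reaching 60 mm from the hinge (plus a 5 mm tab); shut, its upper face is 80 mm above the counter. Stiff hinge (about 0.015 N m): it stays at any angle where it is left and needs about 0.3 N at its edge to turn.
- yellow_edge (a point): middle of the free edge of the yellow flap, 60 mm from its hinge line, half-way through its thickness
- bowl: stainless bowl, loose, 190 mm across the rim, 85 mm high, origin under its centre; leave alone
- jug: clear plastic measuring jug, loose, 100 mm across, 120 mm high, handle at its +y side, origin under its centre; leave alone
- scraper: orange silicone scraper lying flat, loose, 232 mm long, 55 mm wide at the blade (+x end), 12 mm thick, origin on the counter 120 mm from its handle end; leave alone
Mind the look-alikes: they are no part of the job. Leave any orange or purple look-alike of the red_tin alone.

How it is judged (in metres and radians):
At the end, for the whole second after the job is handed in: Red and green flaps shut (each within 0.07 rad of flat) and still; the yellow flap's edge within 15 mm of where it was; all three tins upright (0.05 rad), at rest and within 30 mm of where they stood; bowl, jug and scraper within 20 mm of where they were (value of joint each of red_flap, green_flap below 0.07 rad and velocity of joint each of red_flap, green_flap below 0.1 rad/s and distance of yellow_edge from where it was at the start of the episode below 0.015 m and distance of each of red_tin, green_tin, yellow_tin from where it was at the start of the episode below 0.03 m and angle between each of red_tin, green_tin, yellow_tin's own z axis and vertical below 0.05 rad and linear speed of each of red_tin, green_tin, yellow_tin below 0.02 m/s and distance of each of bowl, jug, scraper from where it was at the start of the episode below 0.02 m); the robot touches nothing.
It fails at once if a tin is lifted off the counter by more than 12 mm or tipped by more than 0.25 rad (height (world z) of any of red_tin, green_tin, yellow_tin above 0.012 m or angle between any of red_tin, green_tin, yellow_tin's own z axis and vertical above 0.25 rad).
It fails at once if the yellow tin's open flap is moved by more than 15 mm (distance of yellow_edge from where it was at the start of the episode above 0.015 m).
It fails at once if the bowl, jug or scraper is moved by more than 20 mm (distance of any of bowl, jug, scraper from where it was at the start of the episode above 0.02 m).
It also fails if it takes over 43 s, if anything falls off the work surface, if the arm or the gripper's body presses on something with over 40 N, if the wrist force passes 120 N, or if a joint passes its speed limit or range.

## Working session

There is one attempt and no reset: what is moved stays moved. The work goes in short steps, Python scripts to look and compute and a shell command to move; the robot and the scene stay as the last step left them, time stands still between calls to the robot, and variables do not carry over. Pictures are saved under pics/ and viewed, at most 10 in all, crops included, and the job is handed in when it is done.

```bash
mkdir -p pics; ls; python3 - <<'E'
from plant import env, imaging
import cv2
for c in ("scene","top"):
    f=imaging.grab_frame(c); cv2.imwrite(f"pics/{c}0.png",f["image"])
    print(c,f["origin"],f["k1"],f["camera_matrix"][0][0])
    for n in ("red_tin","green_tin","yellow_tin","red_flap","bowl","jug","scraper"):
        print(n,[(round(d["score"],2),[int(v) for v in d["bbox"]]) for d in imaging.spot_in(c,n)][:5])
print(env.tip_extent, env.get_obs()["orientation"], env.get_obs()["t"])
E
```

```text
pics
scene [ 1.20217303 -0.08590439  1.10674135] 0.03658166682239939 461.23459993325497
red_tin [(0.93, [212, 179, 239, 220]), (0.82, [115, 181, 150, 221]), (0.79, [180, 222, 222, 261]), (0.7, [164, 172, 198, 205]), (0.64, [180, 263, 220, 305])]
green_tin [(0.85, [339, 183, 384, 213])]
yellow_tin [(0.61, [257, 189, 290, 224]), (0.42, [262, 196, 288, 207])]
red_flap [(0.87, [179, 266, 219, 297]), (0.74, [178, 229, 209, 248]), (0.7, [119, 186, 149, 206]), (0.69, [165, 167, 196, 196]), (0.55, [211, 180, 239, 203])]
bowl [(0.9, [428, 178, 508, 242])]
jug [(0.74, [96, 221, 149, 278]), (0.3, [181, 230, 208, 247])]
scraper [(0.62, [264, 252, 294, 337])]
top [0.48366446 0.02198401 1.16329404] 0.018714298918864128 432.2309986305983
red_tin [(0.83, [349, 150, 387, 188]), (0.81, [347, 203, 390, 238]), (0.79, [363, 271, 403, 308]), (0.7, [415, 261, 456, 294]), (0.63, [326, 256, 357, 285])]
green_tin [(0.87, [180, 222, 217, 260])]
yellow_tin [(0.79, [275, 231, 304, 267]), (0.48, [421, 195, 480, 236])]
red_flap [(0.95, [329, 258, 359, 282]), (0.93, [375, 275, 409, 305]), (0.67, [355, 153, 390, 186]), (0.65, [424, 263, 455, 293])]
bowl [(0.8, [50, 169, 128, 242]), (0.38, [345, 201, 389, 234]), (0.23, [276, 230, 302, 265])]
jug [(0.83, [421, 197, 478, 239]), (0.53, [180, 226, 211, 237])]
scraper [(0.58, [289, 118, 313, 206])]
0.011 [[ 9.55987508e-01  2.93407367e-01  4.88419598e-05]
 [ 2.93407371e-01 -9.55987500e-01 -1.19971743e-04]
 [ 1.14917097e-05  1.29022079e-04 -9.99999992e-01]] 0.8
```

```bash
python3 - <<'E'
import cv2
a=cv2.imread("pics/top0.png")[130:330,165:485]; b=cv2.imread("pics/scene0.png")[155:345,90:410]
cv2.imwrite("pics/topc.png",cv2.resize(a,None,fx=2.5,fy=2.5,interpolation=3)); cv2.imwrite("pics/scenec.png",cv2.resize(b,None,fx=2.5,fy=2.5,interpolation=3))
E
```

```text
(no output)
```

View pics/topc.png

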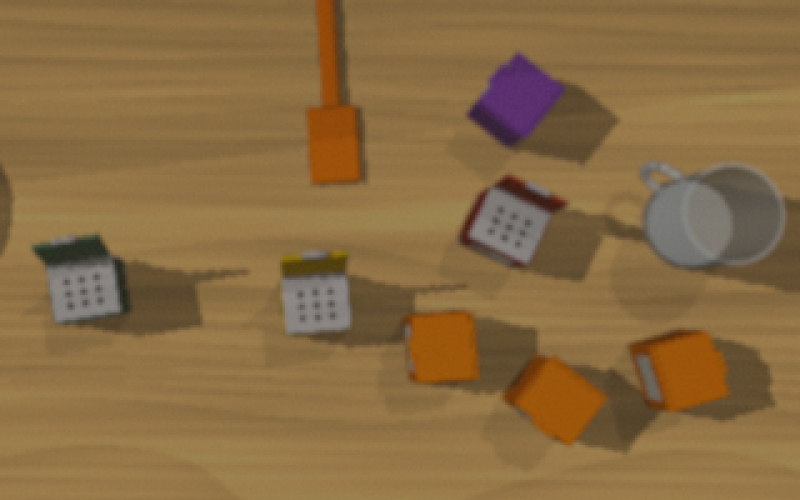

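View pics/scenec.png

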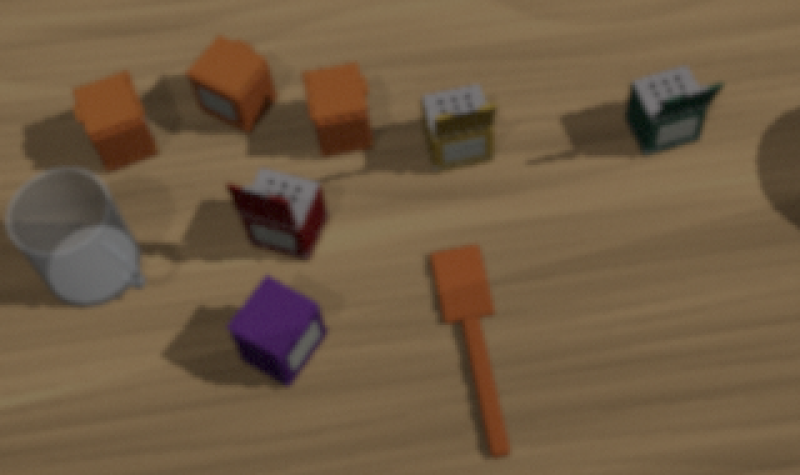

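The candidates for the red tin, as pixels in the top picture, are red (368,219), purple (371,170) and orange (341,269), (387,290), (436,277). In the crop only the one at (368,219) is red, with an open flap and a white top, so that is the red tin. Green is at (198,243), yellow at (290,248). The jug is at (450,217), to the right of the red tin. The flaps open towards the top of the image.

```bash
cat > h.py <<'E'
import numpy as np, cv2
from plant import env, imaging
def toplane(f,px,z):
    K=np.array(f["camera_matrix"]);k=f["k1"]
    p=cv2.undistortPoints(np.array(px,float).reshape(-1,1,2),K,np.array([k,0,0,0.])).reshape(-1,2)
    d=np.c_[p[:,0],-p[:,1],-np.ones(len(p))]@np.array(f["attitude"]).T
    o=np.array(f["origin"]); return (o+d*((z-o[2])/d[:,2])[:,None])[:,:2]
E
python3 - <<'E'
from h import *
f=imaging.grab_frame("top"); im=f["image"]; hsv=cv2.cvtColor(im,cv2.COLOR_BGR2HSV)
for n,(l,t,r,b) in dict(red=(343,196,394,242),green=(175,217,222,263),yellow=(270,226,308,270)).items():
    s=hsv[t:b,l:r]; w=((s[...,1]<60)&(s[...,2]>90)).astype(np.uint8)
    N,L,S,C=cv2.connectedComponentsWithStats(w); i=1+np.argmax(S[1:,4])
    ys,xs=np.nonzero(L==i); P=toplane(f,np.c_[xs+l,ys+t],.0775)*1000
    (c,sz,a)=cv2.minAreaRect(P.astype(np.float32))
    d=hsv[t:b,l:r]; h,sa=d[...,0].astype(int),d[...,1]
    m={"red":(h<5)|(h>172),"green":(h>55)&(h<100),"yellow":(h>24)&(h<36)}[n]&(sa>110)
    ys,xs=np.nonzero(m);Q=toplane(f,np.c_[xs+l,ys+t],.1)*1000
    print(n,np.round(c),np.round(sz),round(a,1),"coloured mean",np.round(Q.mean(0)),len(Q))
    print("  px x+dir",toplane(f,[[280,210],[280,200]],.08))if n=="red" else 0
for n,z in(("bowl",.085),("jug",.12)):
    b=imaging.spot_in("top",n)[0]["bbox"]; print(n,toplane(f,[[b[0],b[1]],[b[2],b[3]]],z))
E
```

```text
red [ 577. -212.] [67. 57.] 63.7 coloured mean [ 589. -191.] 32
  px x+dir [[0.59880364 0.01203825]
 [0.62421129 0.01226013]]Traceback (most recent call last):
  File "<stdin>", line 10, in <module>
  File "h.py", line 5, in toplane
    p=cv2.undistortPoints(np.array(px,float).reshape(-1,1,2),K,np.array([k,0,0,0.])).reshape(-1,2)
      ~~~~~~~~~~~~~~~~~~~^^^^^^^^^^^^^^^^^^^^^^^^^^^^^^^^^^^^^^^^^^^^^^^^^^^^^^^^^^^
cv2.error: OpenCV(4.12.0) /io/opencv/modules/calib3d/src/undistort.dispatch.cpp:347: error: (-215:Assertion failed) CV_IS_MAT(_src) && CV_IS_MAT(_dst) && (_src->rows == 1 || _src->cols == 1) && (_dst->rows == 1 || _dst->cols == 1) && _src->cols + _src->rows - 1 == _dst->rows + _dst->cols - 1 && (CV_MAT_TYPE(_src->type) == CV_32FC2 || CV_MAT_TYPE(_src->type) == CV_64FC2) && (CV_MAT_TYPE(_dst->type) == CV_32FC2 || CV_MAT_TYPE(_dst->type) == CV_64FC2) in function 'cvUndistortPointsInternal'
```

```bash
python3 - <<'E'
from h import *
f=imaging.grab_frame("top"); im=f["image"]; hsv=cv2.cvtColor(im,cv2.COLOR_BGR2HSV)
T=env.get_obs(); R=np.array(T["orientation"]); p=np.array(T["position"])*1000
for n,(l,t,r,b) in dict(red=(343,196,394,242),green=(175,217,222,263),yellow=(270,226,308,270)).items():
    s=hsv[t:b,l:r]; w=((s[...,1]<60)&(s[...,2]>90)).astype(np.uint8)
    N,L,S,C=cv2.connectedComponentsWithStats(w); i=1+np.argmax(S[1:,4])
    ys,xs=np.nonzero(L==i); P=toplane(f,np.c_[xs+l,ys+t],.0775)*1000
    c,sz,a=cv2.minAreaRect(P.astype(np.float32))
    u=max((np.array([np.cos(np.radians(a+k)),np.sin(np.radians(a+k))]) for k in(0,90,180,270)),key=lambda v:v[0])
    print(n,np.round(c),np.round(sz),round(a,1),"u",u.round(3))
    for d in(95,-15): # along tin x from centre
        q=np.r_[c+d*u,110+11]; print("   TCP at",d,q.round(),"tool shift from now",(R.T@(q-p)).round())
    print("   sweep unit -u in tool", (R.T@np.r_[-u,0]).round(3))
for n,z in(("bowl",.085),("jug",.12)):
    b=imaging.spot_in("top",n)[0]["bbox"]; print(n,toplane(f,[[b[0],b[1]],[b[2],b[3]]],z).round(3).tolist())
E
```

```text
red [ 576. -212.] [66. 57.] 64.9 u [ 0.906 -0.424]
   TCP at 95 [ 662. -252.  121.] tool shift from now [ 559. -140.   95.]
   TCP at -15 [ 563. -205.  121.] tool shift from now [ 478. -214.   95.]
   sweep unit -u in tool [-0.742 -0.671 -0.   ]
green [507. 216.] [56. 66.] 10.0 u [0.985 0.173]
   TCP at 95 [601. 232. 121.] tool shift from now [ 642. -621.   95.]
   TCP at -15 [492. 213. 121.] tool shift from now [ 533. -634.   95.]
   sweep unit -u in tool [-0.992 -0.124  0.   ]
yellow [496. -17.] [55. 66.] 5.6 u [0.995 0.098]
   TCP at 95 [591.  -8. 121.] tool shift from now [ 563. -394.   95.]
   TCP at -15 [481. -19. 121.] tool shift from now [ 455. -416.   95.]
   sweep unit -u in tool [-0.98  -0.198  0.   ]
bowl [[0.703, 0.593], [0.514, 0.393]]
jug [[0.633, -0.339], [0.533, -0.475]]
```

```bash
python3 -m inch '[[[30,-8,0],[0,0,0],0],[[45,-11,0],[0,0,0],0],[[45,-11,0],[0,0,0],0],[[45,-11,0],[0,0,0],0],[[45,-11,0],[0,0,0],0],[[45,-11,0],[0,0,0],0],[[45,-11,0],[0,0,0],0],[[45,-11,0],[0,0,0],0],[[45,-11,0],[0,0,0],0],[[45,-11,0],[0,0,0],0],[[45,-11,0],[0,0,0],0],[[45,-11,0],[0,0,0],0],[[34,-11,0],[0,0,0],0],[[0,0,25],[0,0,0],0],[[0,0,35],[0,0,0],0],[[0,0,28],[0,0,0],0],[[0,0,10],[0,0,0],0],[[0,0,0],[0,0,0],0],[[0,0,0],[0,0,0],0]]'
```

```text
t: 2.9
position: [0.6629, -0.2524, 0.1198]
orientation: [[0.956, 0.293, 0.002], [0.293, -0.956, -0.001], [0.002, 0.002, -1.0]]
ft_force: [-0.4, -0.2, 0.2]
finger_gap: 0.0008
grip_force: 0.0
```

```bash
python3 -m inch '[[[-7.5,-7,0],[0,0,0],0],[[-7.5,-7,0],[0,0,0],0],[[-7.5,-7,0],[0,0,0],0],[[-7.5,-7,0],[0,0,0],0],[[-6,-5,0],[0,0,0],0],[[-6,-5,0],[0,0,0],0],[[-6,-5,0],[0,0,0],0],[[-6,-5,0],[0,0,0],0],[[-6,-5,0],[0,0,0],0],[[-6,-5,0],[0,0,0],0],[[-6,-5,0],[0,0,0],0],[[-6,-5,0],[0,0,0],0],[[0,0,0],[0,0,0],0],[[0,0,0],[0,0,0],0]]'; python3 - <<'E'
from h import *
cv2.imwrite("pics/t1.png",cv2.resize(imaging.grab_frame("scene")["image"][150:290,90:310],None,fx=3.5,fy=3.5))
E
```

```text
t: 4.3
position: [0.5674, -0.2097, 0.1185]
orientation: [[0.956, 0.293, 0.0], [0.293, -0.956, -0.0], [0.0, 0.0, -1.0]]
ft_force: [-0.1, -0.2, -0.7]
finger_gap: 0.0003
grip_force: 0.0
```

View pics/t1.png

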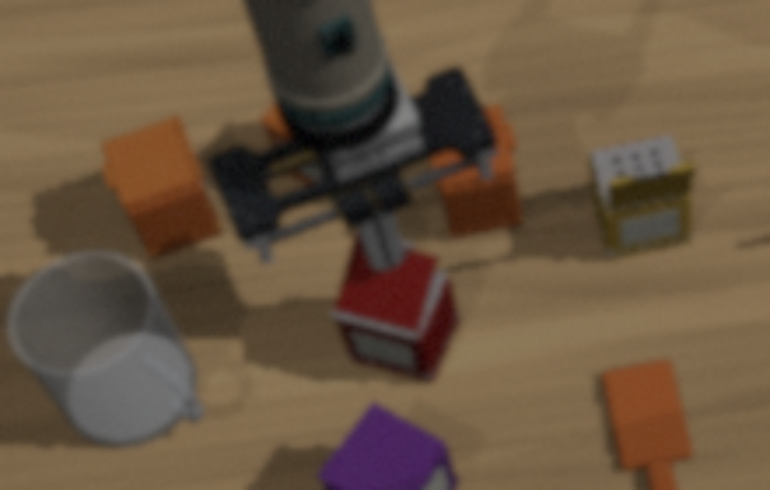

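The red flap has folded over, at about (385,290) in the crop, with the fingertips resting on it. Next I press it down.

```bash
python3 -m inch '[[[-3,-3,6],[0,0,0],0],[[0,0,6],[0,0,0],0],[[0,0,6],[0,0,0],0],[[0,0,4],[0,0,0],0],[[0,0,3],[0,0,0],0],[[0,0,1.5],[0,0,0],0],[[0,0,1],[0,0,0],0],[[0,0,0],[0,0,0],0],[[0,0,0],[0,0,0],0]]'
```

```text
t: 5.25
position: [0.5638, -0.2077, 0.0913]
orientation: [[0.956, 0.293, 0.0], [0.293, -0.956, -0.0], [0.0, 0.0, -1.0]]
ft_force: [0.1, 1.0, 1.8]
finger_gap: 0.0005
grip_force: 0.9
```

```bash
python3 -m inch '[[[0,0,1],[0,0,0],0],[[0,0,0.5],[0,0,0],0],[[0,0,0],[0,0,0],0],[[0,0,0],[0,0,0],0]]'
```

```text
t: 5.65
position: [0.5638, -0.2078, 0.0909]
orientation: [[0.956, 0.293, 0.001], [0.293, -0.956, -0.001], [0.001, 0.001, -1.0]]
ft_force: [-3.2, 1.0, 8.6]
finger_gap: 0.0005
grip_force: 4.2
```

```bash
python3 -m inch '[[[0,0,-15],[0,0,0],0],[[0,0,-40],[0,0,0],0],[[0,0,-40],[0,0,0],0],[[0,0,0],[0,0,0],0],[[7,-17,0],[0,0,0],0],[[14,-35,0],[0,0,0],0],[[14,-35,0],[0,0,0],0],[[14,-35,0],[0,0,0],0],[[14,-35,0],[0,0,0],0],[[14,-35,0],[0,0,0],0],[[14,-35,0],[0,0,0],0],[[14,-35,0],[0,0,0],0],[[14,-35,0],[0,0,0],0],[[14,-35,0],[0,0,0],0],[[14,-35,0],[0,0,0],0],[[14,-35,0],[0,0,0],0],[[3,-8,0],[0,0,0],0],[[0,0,0],[0,0,0],0],[[0,0,0],[0,0,0],0]]'; python3 - <<'E'
from h import *
cv2.imwrite("pics/s2.png",cv2.resize(imaging.grab_frame("scene")["image"][150:290,90:310],None,fx=3.5,fy=3.5))
E
```

```text
t: 7.55
position: [0.5992, 0.2317, 0.1832]
orientation: [[0.956, 0.294, -0.002], [0.294, -0.956, -0.002], [-0.003, 0.001, -1.0]]
ft_force: [0.6, 0.1, 0.1]
finger_gap: 0.0004
grip_force: 0.0
```

View pics/s2.png

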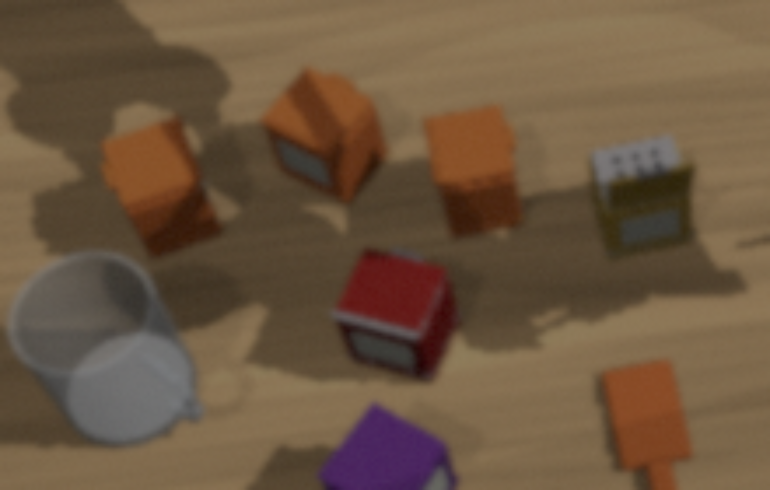

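Red is flat shut at about (395,290) in the crop and has not moved. Next is green: descend beyond the flap and sweep.

```bash
python3 -m inch '[[[0,0,25],[0,0,0],0],[[0,0,30],[0,0,0],0],[[0,0,10],[0,0,0],0],[[0,0,0],[0,0,0],0],[[-10,-1.2,0],[0,0,0],0],[[-10,-1.2,0],[0,0,0],0],[[-10,-1.2,0],[0,0,0],0],[[-10,-1.2,0],[0,0,0],0],[[-8,-1,0],[0,0,0],0],[[-8,-1,0],[0,0,0],0],[[-8,-1,0],[0,0,0],0],[[-8,-1,0],[0,0,0],0],[[-8,-1,0],[0,0,0],0],[[-8,-1,0],[0,0,0],0],[[-8,-1,0],[0,0,0],0],[[-8,-1,0],[0,0,0],0],[[-3,0,0],[0,0,0],0],[[0,0,0],[0,0,0],0],[[0,0,0],[0,0,0],0]]'; python3 - <<'E'
from h import *
cv2.imwrite("pics/s3.png",cv2.resize(imaging.grab_frame("scene")["image"][150:290,240:460],None,fx=3.5,fy=3.5))
E
```

```text
t: 9.5
position: [0.4944, 0.2132, 0.1195]
orientation: [[0.956, 0.293, 0.0], [0.293, -0.956, 0.0], [0.0, 0.0, -1.0]]
ft_force: [0.7, 0.6, 0.2]
finger_gap: 0.0003
grip_force: 0.0
```

View pics/s3.png

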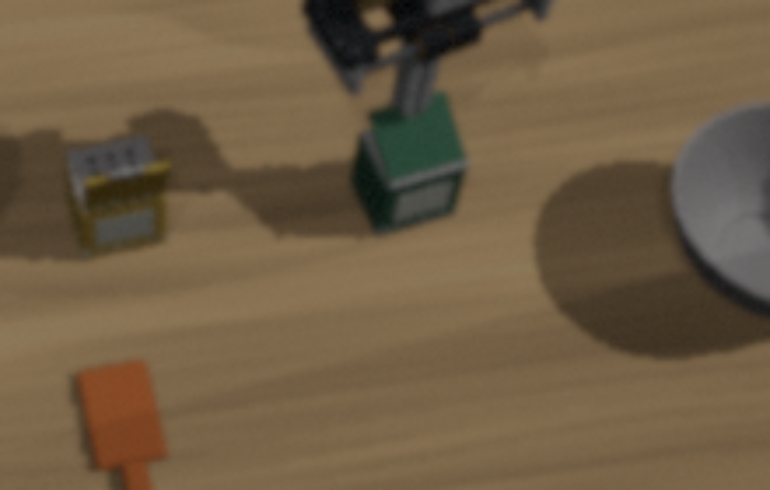

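The green flap has folded over, at about (420,140) in the crop, with the fingertips on it. Now I press it down.

```bash
python3 -m inch '[[[-4,0,6],[0,0,0],0],[[0,0,6],[0,0,0],0],[[0,0,6],[0,0,0],0],[[0,0,4],[0,0,0],0],[[0,0,3],[0,0,0],0],[[0,0,2],[0,0,0],0],[[0,0,1.5],[0,0,0],0],[[0,0,0.7],[0,0,0],0],[[0,0,0],[0,0,0],0],[[0,0,0],[0,0,0],0]]'
```

```text
t: 10.55
position: [0.4904, 0.212, 0.091]
orientation: [[0.956, 0.293, 0.0], [0.293, -0.956, -0.0], [0.0, 0.0, -1.0]]
ft_force: [-1.6, -0.6, 5.1]
finger_gap: 0.0005
grip_force: 2.7
```

```bash
python3 -m inch '[[[0,0,0.5],[0,0,0],0],[[0,0,0],[0,0,0],0],[[0,0,-15],[0,0,0],0],[[0,0,-40],[0,0,0],0],[[0,0,-45],[0,0,0],0],[[-25,0,0],[0,0,0],0],[[-40,0,0],[0,0,0],0],[[-40,0,0],[0,0,0],0],[[-20,0,0],[0,0,0],0],[[0,0,0],[0,0,0],0],[[0,0,0],[0,0,0],0],[[0,0,0],[0,0,0],0]]'; python3 - <<'E'
from h import *
cv2.imwrite("pics/s4.png",cv2.resize(imaging.grab_frame("scene")["image"][150:345,90:450],None,fx=2.2,fy=2.2))
E
```

```text
t: 11.75
position: [0.3726, 0.1757, 0.19]
orientation: [[0.956, 0.293, 0.002], [0.293, -0.956, 0.0], [0.002, 0.0, -1.0]]
ft_force: [0.2, -0.4, 0.1]
finger_gap: 0.0001
grip_force: 0.0
```

View pics/s4.png

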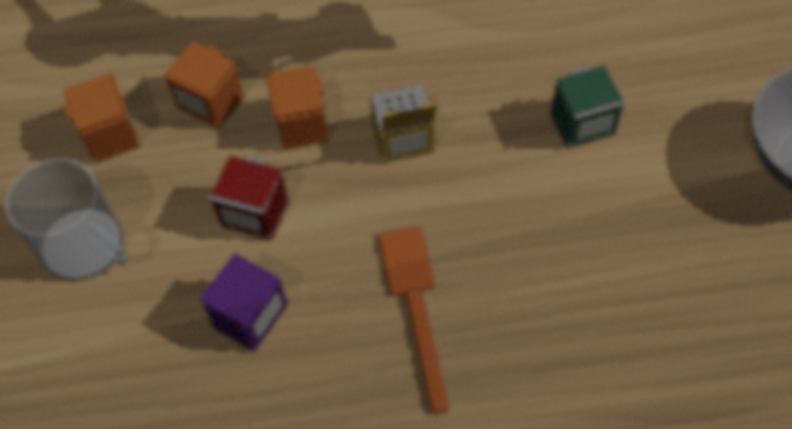

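The final picture shows red (250,185) and green (590,95) flat shut. Yellow (405,110) is still open and nothing else has moved.

```bash
python3 -c "
from plant import env
print(env.close_job())"
```

```text
the job is handed in; nothing more can be done
None
```

The red and green flaps are pressed shut and the yellow one is still open; in the last picture nothing else had moved, and the job was handed in at about 12 s without a verdict being shown.

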